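# Load the flask cradle and hold it down

## Task

Pull the warming bay's drop-down door fully down, take the round flask out through the front and stand it upright in the sprung ring cradle, then push the bay's door fully up shut again. Finally press the flask down so that the ring goes down to the bottom of its travel, without forcing it, and finish there, still holding the flask pressed down (do not let go). Leave the other things on the bench where they are.

Things in the scene. Friction and masses are not known exactly. Their poses are not given: they have to be found in the camera images.
- bay: Fixed white cabinet, 230 deep, 200 wide, 147 high (rear housing 165). Origin on the bench at the middle of its front face; x points into it, away from the robot, y along its front, z up. Inside: floor 40 above the bench, 136 deep, 184 wide, roof underside at 140, top at 147. A roof slot 44 wide along y = 0, open at the front, 90 deep, lets the flask's neck through but not its bulb.
- door (a joint): Angle of the bay's door (rad): 0 shut, upright; 1.5 fully down (its stop, nearly level). White panel 12 thick, 200 wide, hinged along its lower edge in front of the bay; its top swings towards the robot (bay -x). Stiff hinge: it stays where it is left and takes 2 to 5 N at the bar to move. It may start a little ajar.
- door_bar (a point): Middle of the door's grip bar: level round steel bar of diameter 12, free length 66 along the bay's y, above the door's top edge at bay y = +55. 146 from the hinge axis; shut, 180 above the bench (33 over the roof); fully down, 44 above the bench. Between bar and panel 50 is cut away. Moves with the door; its z axis points from hinge to bar.
- door_hinge (a point): Point on the door's hinge axis in line with the bar's middle, 34 above the bench, bay x = -6. The axis runs along the bay's y.
- flask: Round amber glass flask, 0.2 to 0.36 kg, origin at the centre of its flat foot (radius 18), z up. Bulb of diameter 82 centred 37 above the foot; straight neck of diameter 30 from 78 to 150; white stopper of diameter 27 from 150 to 165. Heavy-bottomed. Starts upright on the bay's floor about 60 behind the front, neck through the roof slot. It comes out forwards, lifted 5 to 15, till the bulb clears the roof.
- cradle: Fixed sprung cradle: round grey base of diameter 148, 14 thick, with three upright steel guide pins of diameter 8, 96 high, at radius 60, carrying the sprung ring. Origin on the bench at its centre.
- ring_top (a point): Centre of the ring's upper face. Level aluminium ring, bore 60, outside 84, 12 thick, upper face 87 above the bench when up; moves with the ring. The flask's bulb sits in the bore: when seated the flask's foot is about 9 below this point.
- ring (a joint): How far the ring is pressed down (m): 0 up, 0.025 on its stop. Springs: 5.6 N to start moving, about 14 N at full travel (flask's own weight included, which alone does not move it).
- conical: Bystander: amber conical flask 100 high, 66 wide, origin at its foot; near the cradle, on the robot's side.
- vial: Bystander: small amber vial 55 high, 28 wide, origin at its foot; near the cradle, on the robot's side.
- beaker: Bystander: clear beaker 85 high, 68 wide, origin at its foot; behind the gap between bay and cradle.
- reagent: Bystander: white bottle 150 high, 64 wide, origin at its foot; far right.
- jar: Bystander: amber jar 75 high, 60 wide, origin at its foot; far left.
- driver: Bystander: screwdriver 170 long, lying on the bench, on the left.
Mind the look-alikes: they are no part of the job. Leave any pink look-alike of the flask alone. Leave any red look-alike of the cradle alone.

How it is judged:
By the outcome, as a careful person would: the job done as asked, in the order asked, and still so for the second after the job is handed in, while the arm keeps its last pose, push and grip.
It also fails if it takes over 70 s, if anything falls off the work surface, if the arm or the gripper's body presses on something with over 40 N, if the wrist force passes 120 N, or if a joint passes its speed limit or range.

## Robot

A 6-joint arm with a two-finger parallel gripper is mounted at the origin on the work surface. World frame = base frame: x ahead of the robot, y to its left, z up, the work surface at z = 0. Lengths are in m, angles in rad, forces in N, time in s.
With the tool pointing down it reaches from about 0.325 to 0.9 m from the base axis. Payload 3.5 kg.
Tool frame: the origin (TCP) lies between the finger pads; the fingertips stand robot.nose_length ahead of it and the grasp point (between the pads) lies 8 mm behind it (robot.nose_length is the distance from the TCP to the fingertips, in m); z points along the fingers, y is the line along which they close (so a half turn about z gives the same grasp; the last joint's range is limited). The gripper opens to 85 mm and grips with 20 to 120 N. Pads are 22 mm wide; open, the fingers measure 114 mm over their backs; the gripper's body (76 mm by 85 mm) begins 54 mm behind the grasp point. The pads swing forward as they close: fully open they stand 13 mm farther back than shut.
Start: joints at [-1.362, 0.276, -0.026, 1.268, 0, 1.467], TCP at [0.192, -0.595, 0.242] pointing down, gripper open.
Joint ranges: [-3.12, 3.12], [-0.85, 1.88], [-1.08, 1.24], [-1.95, 2.15], [-1.57, 1.53], [-3.14, 3.14]. Speed limits (rad/s): [2.57, 2.57, 3.14, 3.14, 3.14, 3.14].

## Interface

Orientations are given as a unit quaternion [w, x, y, z].
In Python, from workcell import sense, vision, workorder, robot gives the robot as it stands.
- The arm moves only by the shell command python3 -m crank 'ROWS' [OPENING] [FORCE]. ROWS is JSON, a list of rows, each a list of 6 numbers: the shift along the tool's x, y, z in units of 3 cm (1.0 is 3 cm), then the turn, a rotation vector about the tool's x, y, z in units of 0.1 rad (1.0 is 0.1 rad). A call has 1 to 12 rows; each row shifts and turns the commanded pose from where the row before left it, along the tool's axes as they then stand; what a row does not reach is not made up. A row lasts 1/8 s, in which the tool goes at most 62.5 mm and 10.7 degrees, less where a joint would pass 70% of its speed; a pose out of reach is approached as far as the arm can. A call with a number of a shift or a turn outside -1 to 1 is refused whole. A call with a gripper value outside its range is refused whole. OPENING is the opening, from 0 (shut) to 1 (fully open), set as the call begins (- or left out, the last holds). The fingers move at their own pace and stop on an object; FORCE is the grip in N (left out, the last holds). Time passes only in rows, so rows that do not move let the fingers close. It gives the time, the measured TCP pose, the force, the opening and the grip force at its end, in the units of the state.
- sense(): the state, without advancing time (a new reading comes with each control period).
- vision.snapshot(name): name is "side" or "top" or "wrist"; returns a dict with "image" (384x512x3 uint8, red, green, blue), "depth" (384x512 float32, m along the optical axis (not along the pixel's ray), 0 where there is no reading), "fx", "fy", "cx", "cy" (pixels), "rvec" (rotation vector, rad) and "tvec" (3), from world to camera coordinates, as OpenCV has them; the wrist camera has in their place "tool_from_camera" (4x4, takes a point from camera to tool coordinates, whose origin is the TCP and whose axes are the flange's). Camera axes: x right, y down, z forward; pixel columns grow to the right and rows downward; lengths in m; the calibration is good to about 2 mm. A picture is of the moment at which its call begins: read the wrist's pose just before it.
- workorder.sign_off(): hands the job in; it is judged then, once.
The state is a dict: "time": time; "qpos": joint angles; "joint_velocities": joint speeds; "effort": joint torques, N m; "tcp_pos": TCP position; "eef_rot": TCP orientation; "contact_force": force on the tool from outside, world axes, zero at the start; "torque": the same for the moment, N m; "grip_width": finger opening in m; "grip_force": force on a finger pad.
Only numpy, scipy, OpenCV 4.12 (cv2) and the standard library are available. Lean on these libraries where they do the work, as an engineer would, in place of code of your own. Each camera call takes 0.05 s, during which the arm holds its last target. There are 200 camera calls.

## Working session

There is one attempt and no reset: what is moved stays moved. The work goes in short steps, Python scripts to look and compute and a shell command to move; the robot and the scene stay as the last step left them, time stands still between calls to the robot, and variables do not carry over. Pictures are saved under pics/ and viewed, at most 10 in all, crops included, and the job is handed in when it is done.

```bash
ls; mkdir -p pics
cat > h.py <<'E'
import numpy as np, cv2
from scipy.spatial.transform import Rotation as R
from workcell import sense, vision, workorder, robot
def cam(name):
    s=sense(); d=vision.snapshot(name)
    if 'rvec' in d:
        Rw=cv2.Rodrigues(np.array(d['rvec'],float))[0]; t=np.array(d['tvec'],float).ravel()
        d['Rc']=Rw.T; d['o']=-Rw.T@t
    else:
        q=s['eef_rot']; Rt=R.from_quat([q[1],q[2],q[3],q[0]]).as_matrix(); T=np.array(d['tool_from_camera'])
        d['Rc']=Rt@T[:3,:3]; d['o']=Rt@T[:3,3]+np.array(s['tcp_pos'])
    return d
def pts(d):
    v,u=np.mgrid[:384,:512]; z=d['depth']
    c=np.stack([(u-d['cx'])/d['fx']*z,(v-d['cy'])/d['fy']*z,z],-1)
    return c@d['Rc'].T+d['o']
def ray(d,u,v):
    return d['Rc']@np.array([(u-d['cx'])/d['fx'],(v-d['cy'])/d['fy'],1.])
def onz(d,u,v,z):
    r=ray(d,u,v); return d['o']+r*(z-d['o'][2])/r[2]
def save(d,n): cv2.imwrite('pics/'+n,d['image'][:,:,::-1])
E
python3 - <<'E'
from h import *
s=sense(); print({k:np.round(v,3) for k,v in s.items()}, robot.nose_length)
a=cam('top');b=cam('side')
for d in(a,b): print(d['o'],d['Rc'][:,2])
cv2.imwrite('pics/a.png',np.vstack([a['image'],b['image']])[:,:,::-1][:, :])
im=np.hstack([a['image'],b['image']]); cv2.imwrite('pics/a.png',cv2.resize(im[:,:,::-1],(800,300)))
save(a,'top.png');save(b,'side.png')
E
```

```text
pics
{'time': np.float64(0.0), 'qpos': array([-1.362,  0.277, -0.028,  1.268,  0.   ,  1.467]), 'joint_velocities': array([ 0.001,  0.001,  0.001, -0.001,  0.   , -0.001]), 'effort': array([-1.0000e-03, -4.4551e+01,  2.9521e+01,  1.6000e-02, -0.0000e+00,
       -0.0000e+00]), 'tcp_pos': array([ 0.192, -0.594,  0.241]), 'eef_rot': array([-0.001,  0.988,  0.155, -0.   ]), 'contact_force': array([-0.176,  0.03 ,  0.235]), 'torque': array([0.031, 0.056, 0.011]), 'grip_force': np.float64(0.0), 'grip_width': np.float64(0.085)} 0.011
[ 0.47077053 -0.00222187  1.30605574] [ 0.0689108  -0.00540294 -0.99760819]
[-0.11956464  0.66342574  1.01510944] [ 0.52213344 -0.49319052 -0.69580154]
```

View pics/top.png

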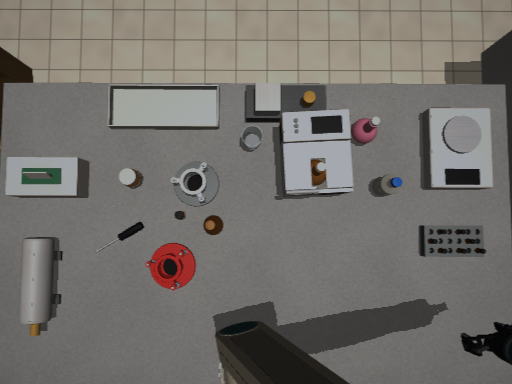

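View pics/side.png

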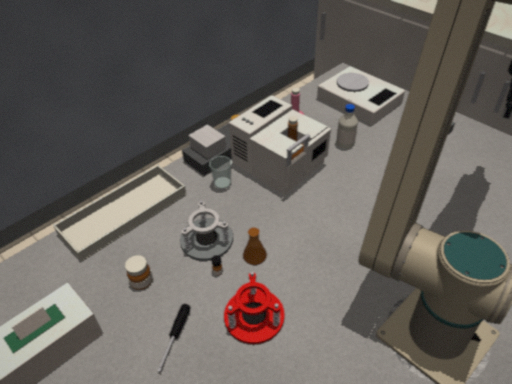

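The top view shows the white bay at cols 280-353, rows 110-195, slightly yawed, with the amber neck in the slot at (318,170). The grey cradle is at (195,183), the red one at (172,265) and the pink flask at (365,130). In the side view the bar is near (298,148).

Run:
```python
from h import *
a=cam('top');P=pts(a);b=cam('side');Q=pts(b)
def win(P,u0,u1,v0,v1):
    m=np.zeros((384,512),bool); m[v0:v1,u0:u1]=1; return m
# bay roof
m=win(P,270,360,100,205)&(abs(P[...,2]-.147)<.005)
c=P[m]; r=cv2.minAreaRect(c[:,:2].astype(np.float32)); print('roof',m.sum(),c[:,2].mean(),r,cv2.boxPoints(r))
m=win(P,270,360,100,205)&(abs(P[...,2]-.165)<.005)
c=P[m]; r=cv2.minAreaRect(c[:,:2].astype(np.float32)); print('rear',m.sum(),np.median(c[:,2]),r,cv2.boxPoints(r))
# bar
for n,X,w in(('top',P,(270,360,150,215)),('side',Q,(270,340,110,200))):
    m=win(X,*w)&(X[...,2]>.168)&(X[...,2]<.2)
    v,u=np.nonzero(m); print(n,'z .168-.2',[(int(i),int(j),X[j,i].round(3).tolist()) for i,j in list(zip(u,v))[::4]])
    m=win(X,*w)&(X[...,2]>.2); print('tall',X[m][:, :].round(3).tolist()[::4])
# cradle
for n,X,w in(('top',P,(165,225,155,212)),('side',Q,(175,240,200,262))):
    k=X[win(X,*w)]
    for lo,hi in((.010,.018),(.08,.09),(.092,.1)):
        c=k[(k[:,2]>lo)&(k[:,2]<hi)]
        if len(c)>3: (x,y),rad=cv2.minEnclosingCircle(c[:,:2].astype(np.float32)); print('cradle',n,lo,len(c),np.median(c[:,2]),x,y,rad,c[:,:2].mean(0))
cv2.imwrite('pics/c.png',np.hstack([cv2.resize(a['image'][100:210,265:365],(400,440),interpolation=3),cv2.resize(b['image'][90:200,220:335],(400,440),interpolation=3)])[:,:,::-1])
```

```text
roof 2770 0.14603173882018716 ((0.6701728105545044, -0.1855151653289795), (0.21156804263591766, 0.20093876123428345), 3.0720646381378174) [[ 0.5591565  -0.09085934]
 [ 0.5699251  -0.29150933]
 [ 0.78118914 -0.28017098]
 [ 0.7704205  -0.079521  ]]
rear 1941 0.16448228292463574 ((0.7145676612854004, -0.18262174725532532), (0.1882101446390152, 0.1997593492269516), 3.11637544631958) [[ 0.6151719  -0.08800573]
 [ 0.62603164 -0.28746966]
 [ 0.8139634  -0.27723777]
 [ 0.8031037  -0.07777384]]
top z .168-.2 [(318, 162, [0.65, -0.182, 0.188]), (314, 166, [0.64, -0.173, 0.176]), (315, 167, [0.636, -0.174, 0.187]), (314, 169, [0.631, -0.172, 0.177]), (314, 170, [0.629, -0.173, 0.171]), (319, 170, [0.625, -0.183, 0.2]), (318, 171, [0.624, -0.182, 0.189]), (322, 171, [0.624, -0.194, 0.187]), (318, 172, [0.621, -0.182, 0.187]), (319, 173, [0.621, -0.188, 0.17]), (306, 189, [0.573, -0.149, 0.179]), (310, 189, [0.573, -0.159, 0.184]), (314, 189, [0.573, -0.171, 0.184]), (286, 190, [0.57, -0.091, 0.184]), (290, 190, [0.57, -0.102, 0.184]), (294, 190, [0.57, -0.114, 0.184]), (298, 190, [0.57, -0.125, 
[... 3950 characters left out ...]
0.5927026867866516 0.19718849658966064 0.08650889992713928 [0.60255475 0.18970798]
cradle top 0.08 392 0.08487217155754756 0.6053556799888611 0.19313469529151917 0.06797440350055695 [0.60614672 0.19272417]
cradle top 0.092 14 0.09482535730661024 0.6057701706886292 0.19367800652980804 0.06303456425666809 [0.60561692 0.19483094]
cradle side 0.01 1048 0.013243662730574979 0.6022671461105347 0.1947290450334549 0.07502249628305435 [0.59140354 0.20327448]
cradle side 0.08 459 0.08521199781655897 0.6038593053817749 0.19432872533798218 0.06897542625665665 [0.60028648 0.19713768]
cradle side 0.092 17 0.0944233406711924 0.6035571694374084 0.19546674191951752 0.06308463960886002 [0.59981817 0.19767311]
```

View pics/c.png

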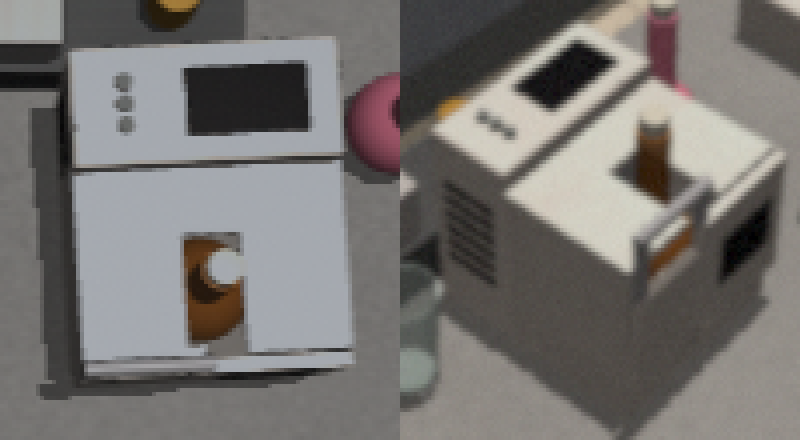

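Everything agrees with the given sizes: roof at 0.146, stopper top at 0.204 and bar top at 0.185. The bay is yawed about 3.1°, with its origin near (0.578,-0.190). The bar is at (0.567,-0.135,0.179), the flask at (0.635,-0.185) and the cradle at (0.604,0.194). First I turn the tool so it closes along bay x.

```bash
cat >> h.py <<'E'
def to(p,yaw=3.1,tilt=None):
    "tool-axis shift (units of 3 cm) from here to world TCP p; turn (0.1 rad) to tool y along world yaw (deg)"
    s=sense(); q=s['eef_rot']; r=R.from_quat([q[1],q[2],q[3],q[0]])
    d=r.inv().apply(np.array(p)-s['tcp_pos'])/.03
    a=np.radians(yaw); y=np.array([np.cos(a),np.sin(a),0]); z=np.array([0,0,-1.]); x=np.cross(y,z)
    g=(r.inv()*R.from_matrix(np.stack([x,y,z],1))).as_rotvec()/.1
    print('tcp',np.round(s['tcp_pos'],4),'shift',d.round(2),'turn',g.round(2),'F',np.round(s['contact_force'],1),'grip',round(float(s['grip_force']),1),round(float(s['grip_width']),4),'t',round(float(s['time']),2))
E
python3 -c "
from h import *
to((.567,-.135,.241))"
python3 -m crank '[[0,0,0,0,0,-1],[0,0,0,0,0,-1],[0,0,0,0,0,-1],[0,0,0,0,0,-1],[0,0,0,0,0,-1],[0,0,0,0,0,-1],[0,0,0,0,0,-1],[0,0,0,0,0,-1],[0,0,0,0,0,-1],[0,0,0,0,0,-1],[0,0,0,0,0,-1],[0,0,0,0,0,-1]]' 1 40
python3 -m crank '[[0,0,0,0,0,-1],[0,0,0,0,0,-0.14],[0,0,0,0,0,0]]'
python3 -c "
from h import *
to((.567,-.135,.241))"
```

```text
tcp [ 0.1916 -0.5944  0.2416] shift [ 16.61 -10.74   0.04] turn [-1.000e-02 -1.000e-02 -1.313e+01] F [0.3 0.3 0.5] grip 0.0 0.0854 t 0.2
time: 1.7
tcp_pos: [0.1917, -0.5946, 0.2419]
eef_rot: [-0.0, 0.727, 0.687, 0.0]
contact_force: [-0.4, -0.6, -0.2]
grip_width: 0.0858
grip_force: 0.0
time: 2.08
tcp_pos: [0.1917, -0.5948, 0.2422]
eef_rot: [-0.0, 0.688, 0.726, 0.0]
contact_force: [-0.5, -0.3, -0.2]
grip_width: 0.0853
grip_force: 0.0
tcp [ 0.1917 -0.5948  0.2422] shift [14.63 13.32  0.04] turn [-0. -0. -0.] F [-0.5 -0.3 -0.2] grip 0.0 0.0853 t 2.08
```

```bash
python3 -m crank '[[0.91,0.83,0,0,0,0],[0.91,0.83,0,0,0,0],[0.91,0.83,0,0,0,0],[0.91,0.83,0,0,0,0],[0.91,0.83,0,0,0,0],[0.91,0.83,0,0,0,0],[0.91,0.83,0,0,0,0],[0.91,0.83,0,0,0,0]]' >/dev/null
python3 -m crank '[[0.91,0.83,0,0,0,0],[0.91,0.83,0,0,0,0],[0.91,0.83,0,0,0,0],[0.91,0.83,0,0,0,0],[0.91,0.83,0,0,0,0],[0.91,0.83,0,0,0,0],[0.9,0.83,0,0,0,0],[0,0,0,0,0,0],[0,0,0,0,0,0]]'
python3 - <<'E'
from h import *
to((.567,-.135,.171))
d=cam('wrist');P=pts(d); save(d,'w1.png')
m=(P[...,2]>.174)&(P[...,2]<.19)&(P[...,0]<.6)&(d['depth']>0); c=P[m]
print(m.sum(),c.min(0),c.max(0),np.median(c,0))
if m.sum()>20: print(cv2.minAreaRect(c[:,:2].astype(np.float32)))
E
```

```text
time: 4.2
tcp_pos: [0.5419, -0.1659, 0.2422]
eef_rot: [-0.0, 0.688, 0.726, -0.0]
contact_force: [0.1, -0.1, -0.2]
grip_width: 0.0857
grip_force: 0.0
tcp [ 0.5419 -0.1659  0.2422] shift [0.98 0.89 2.37] turn [-0.01  0.    0.01] F [ 0.1 -0.1 -0.2] grip 0.0 0.0857 t 4.2
2033 [ 0.55772589 -0.1832075   0.17942372] [ 0.57438254 -0.08949679  0.18796899] [ 0.56507483 -0.13086531  0.1853601 ]
((0.5660423040390015, -0.13627731800079346), (0.012165219523012638, 0.0934591293334961), 2.973426103591919)
```

View pics/w1.png

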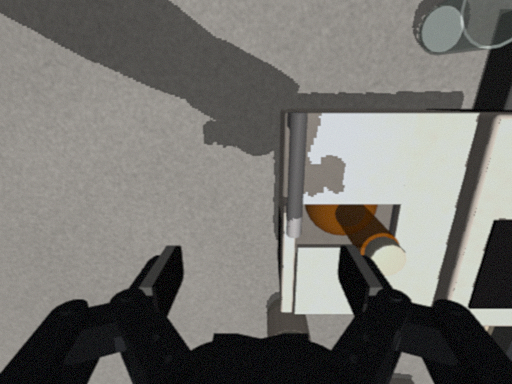

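The wrist view shows the steel bar at about (295,175), running along the door's top edge and well clear of the neck. Measured centre is (0.566,-0.136). Next I descend and grip.

```bash
python3 -m crank '[[0.95,0.86,0,0,0,0],[0,0,0,0,0,0],[0,0,0,0,0,0],[0,0,0.8,0,0,0],[0,0,0.8,0,0,0],[0,0,0.7,0,0,0],[0,0,0,0,0,0]]' 0.5 40
python3 -m crank '[[0,0,0,0,0,0],[0,0,0,0,0,0],[0,0,0,0,0,0],[0,0,0,0,0,0],[0,0,0,0,0,0]]' 0 40
python3 - <<'E'
from h import *
to((.566,-.136,.171))
# bar path: hinge ~ (x0, .034), radius .146
s=sense(); z=s['tcp_pos'][2]+.008-.034; print('bar z rel',z,'angle if r=.146',np.arccos(min(1,z/.146)))
E
```

```text
time: 5.12
tcp_pos: [0.5641, -0.1362, 0.1714]
eef_rot: [-0.002, 0.688, 0.726, -0.001]
contact_force: [-0.2, 0.6, 0.3]
grip_width: 0.0427
grip_force: 0.0
time: 5.75
tcp_pos: [0.567, -0.1366, 0.1748]
eef_rot: [0.001, 0.687, 0.726, -0.0]
contact_force: [-2.7, -1.6, 5.4]
grip_width: 0.0101
grip_force: 39.4
tcp [ 0.567  -0.1366  0.1748] shift [ 0.02 -0.03  0.13] turn [0.02 0.02 0.01] F [-2.7 -1.6  5.4] grip 39.4 0.0101 t 5.75
bar z rel 0.14878839658566348 angle if r=.146 0.0
```

```bash
python3 -m crank '[[0,-0.61,0.04,0,0,0],[0,-0.6,0.11,0,0,0],[0,-0.58,0.19,0,0,0],[0,-0.55,0.26,0,0,0],[0,-0.51,0.32,0,0,0],[0,-0.47,0.38,0,0,0],[0,0,0,0,0,0]]'
python3 -c "
from h import *
to((.567-.1,-.136-.0054,.14))"
```

```text
time: 6.62
tcp_pos: [0.4671, -0.142, 0.1339]
eef_rot: [0.001, 0.688, 0.726, -0.0]
contact_force: [2.6, -4.1, -6.8]
grip_width: 0.0102
grip_force: 39.5
tcp [ 0.4671 -0.142   0.1339] shift [ 0.02 -0.   -0.2 ] turn [0.01 0.02 0.  ] F [ 2.6 -4.1 -6.8] grip 39.5 0.0102 t 6.62
```

```bash
python3 -m crank '[[0,-0.42,0.44,0,0,0],[0,-0.36,0.49,0,0,0],[0,-0.3,0.53,0,0,0],[0,-0.23,0.56,0,0,0],[0,-0.16,0.59,0,0,0],[0,-0.08,0.6,0,0,0],[0,0,0,0,0,0]]'
python3 -c "
from h import *
to((.567-.1455,-.136-.0079,.039))
d=cam('top');P=pts(d)[185:260,270:370]
for lo,hi in((.03,.06),):
  c=P[(P[...,2]>lo)&(P[...,2]<hi)&(P[...,0]<.57)]; print(len(c),c.min(0),c.max(0),cv2.minAreaRect(c[:,:2].astype(np.float32)))
  print(np.polyfit(c[:,0],c[:,2],1))
"
```

```text
time: 7.5
tcp_pos: [0.4241, -0.1448, 0.0386]
eef_rot: [0.003, 0.687, 0.726, 0.002]
contact_force: [8.1, -0.4, -3.7]
grip_width: 0.0105
grip_force: 42.0
tcp [ 0.4241 -0.1448  0.0386] shift [ 0.04 -0.08 -0.01] turn [0.07 0.01 0.01] F [ 8.1 -0.4 -3.7] grip 42.0 0.0105 t 7.5
1950 [ 0.41947242 -0.29655161  0.03269459] [ 0.56998947 -0.09234268  0.05168886] ((0.49733227491378784, -0.19470398128032684), (0.14776413142681122, 0.20089541375637054), 2.7368083000183105)
[-0.06342926  0.07534811]
```

```bash
python3 -m crank '[[0,0,0.2,0,0,0],[0,0,0,0,0,0]]'
python3 -m crank '[[0,0,-0.2,0,0,0],[0,0,0,0,0,0],[0,0,0,0,0,0],[0,0,0,0,0,0]]' 0.45
python3 -m crank '[[0,0,-1,0,0,0],[0,0,-1,0,0,0],[0,0,-1,0,0,0],[0,0,-1,0,0,0],[0,0,-1,0,0,0],[0,0,-1,0,0,0],[0,0,-0.75,0,0,0],[0,0,0,0,0,0]]' 1
python3 - <<'E'
from h import *
d=cam('top');P=pts(d)[185:260,270:370]
c=P[(P[...,2]>.03)&(P[...,2]<.06)&(P[...,0]<.57)]; print(len(c),c[:,0].min(),np.polyfit(c[:,0],c[:,2],1))
P=pts(d); w=np.zeros((384,512),bool); w[140:190,300:345]=1
c=P[w&(P[...,2]>.198)&(P[...,2]<.212)]; print('stopper',len(c),cv2.minEnclosingCircle(c[:,:2].astype(np.float32)),np.median(c[:,2]))
w=cam('wrist');P=pts(w);c=P[(P[...,2]>.198)&(P[...,2]<.212)&(P[...,0]>.58)&(w['depth']>0)]
print('wrist',len(c)); 
if len(c)>10: print(cv2.minEnclosingCircle(c[:,:2].astype(np.float32)),np.median(c[:,2]))
to((.635,-.185,.235))
E
```

```text
time: 7.8
tcp_pos: [0.4243, -0.1452, 0.0365]
eef_rot: [0.003, 0.687, 0.727, 0.001]
contact_force: [-5.0, 3.5, 35.2]
grip_width: 0.0101
grip_force: 47.3
time: 8.3
tcp_pos: [0.4195, -0.1435, 0.0372]
eef_rot: [-0.001, 0.687, 0.726, -0.0]
contact_force: [0.3, 0.2, -0.7]
grip_width: 0.0384
grip_force: 0.0
time: 9.3
tcp_pos: [0.4215, -0.1445, 0.2418]
eef_rot: [0.002, 0.687, 0.726, 0.0]
contact_force: [-0.4, 0.6, 0.6]
grip_width: 0.0854
grip_force: 0.0
1837 0.4194086595008048 [-0.06033593  0.0737565 ]
stopper 72 ((0.6353223919868469, -0.18669016659259796), 0.013147816061973572) 0.20354812700493619
wrist 0
tcp [ 0.42   -0.1437  0.2395] shift [-1.77  7.08  0.14] turn [-0.01 -0.01  0.01] F [-0.8 -0.1  0.1] grip 0.0 0.0849 t 9.4
```

Door is on its stop: it held a 35 N push and its slope is right. Now to the flask neck.

```bash
python3 -m crank '[[-0.22,0.885,0,0,0,0],[-0.22,0.885,0,0,0,0],[-0.22,0.885,0,0,0,0],[-0.23,0.885,0,0,0,0],[-0.23,0.885,0,0,0,0],[-0.23,0.885,0,0,0,0],[-0.23,0.885,0,0,0,0],[-0.22,0.885,0,0,0,0],[0,0,0,0,0,0]]'
python3 -m crank '[[0,0,0.6,0,0,0],[0,0,0.6,0,0,0],[0,0,0.6,0,0,0],[0,0,0.6,0,0,0],[0,0,0,0,0,0]]'
python3 -c "
from h import *
to((.635,-.186,.167))"
```

```text
time: 10.52
tcp_pos: [0.6358, -0.1861, 0.2376]
eef_rot: [-0.002, 0.687, 0.726, -0.001]
contact_force: [-0.1, -0.1, -0.3]
grip_width: 0.0854
grip_force: 0.0
time: 11.15
tcp_pos: [0.6337, -0.1855, 0.1659]
eef_rot: [-0.002, 0.687, 0.726, -0.001]
contact_force: [0.0, 0.6, -0.3]
grip_width: 0.085
grip_force: 0.0
tcp [ 0.6337 -0.1855  0.1659] shift [-0.02  0.04 -0.04] turn [-0.04 -0.02  0.01] F [ 0.   0.6 -0.3] grip 0.0 0.085 t 11.15
```

```bash
python3 -m crank '[[0,0,0,0,0,0],[0,0,0,0,0,0],[0,0,0,0,0,0],[0,0,0,0,0,0],[0,0,-0.2,0,0,0],[0,0,-0.2,0,0,0],[0,0,0,0,0,0]]' 0 50
python3 -c "
from h import *
to((.635,-.186,.177))"
```

```text
time: 12.02
tcp_pos: [0.6357, -0.1862, 0.1808]
eef_rot: [0.0, 0.687, 0.726, 0.0]
contact_force: [0.5, 0.4, -3.9]
grip_width: 0.0288
grip_force: 49.6
tcp [ 0.6357 -0.1862  0.1808] shift [ 0.01 -0.02  0.13] turn [0.   0.   0.01] F [ 0.5  0.4 -3.9] grip 49.6 0.0288 t 12.03
```

```bash
python3 -c "
from h import *
d=cam('side');P=pts(d);w=np.zeros((384,512),bool); w[105:190,270:320]=1
im=d['image'].astype(int)
print(sense()['tcp_pos'],sense()['contact_force'])
c=P[w&(P[...,2]>.19)&(P[...,2]<.23)&(abs(P[...,0]-.635)<.02)]; print(len(c), np.percentile(c[:,2],[50,90,99]) if len(c) else 0)
"
python3 -m crank '[[0,-0.5,0,0,0,0],[0,-0.5,0,0,0,0],[0,0,0,0,0,0]]'
```

```text
[ 0.63556789 -0.18615044  0.18048934] [-0.16697975 -0.61998327 -3.44900153]
129 [0.20988208 0.22174784 0.22789923]
time: 12.45
tcp_pos: [0.6034, -0.1876, 0.1802]
eef_rot: [-0.001, 0.688, 0.726, -0.0]
contact_force: [-0.3, 0.0, -3.8]
grip_width: 0.0295
grip_force: 50.1
```

```bash
python3 -m crank '[[0,-0.5,0,0,0,0],[0,-0.5,0,0,0,0],[0,-0.5,0,0,0,0],[0,-0.5,0,0,0,0],[0,-0.5,0,0,0,0],[0,-0.5,0,0,0,0],[0,-0.4,0,0,0,0],[0,0,0,0,0,0]]'
python3 -c "
from h import *
d=cam('side');a=cam('top')
cv2.imwrite('pics/d.png',np.hstack([cv2.resize(a['image'][90:240,180:380],(400,300)),cv2.resize(d['image'][90:240,180:380],(400,300))])[:,:,::-1])"
```

```text
time: 13.45
tcp_pos: [0.5028, -0.1933, 0.1805]
eef_rot: [-0.0, 0.688, 0.726, 0.0]
contact_force: [0.4, 0.6, -3.8]
grip_width: 0.0294
grip_force: 50.4
```

View pics/d.png

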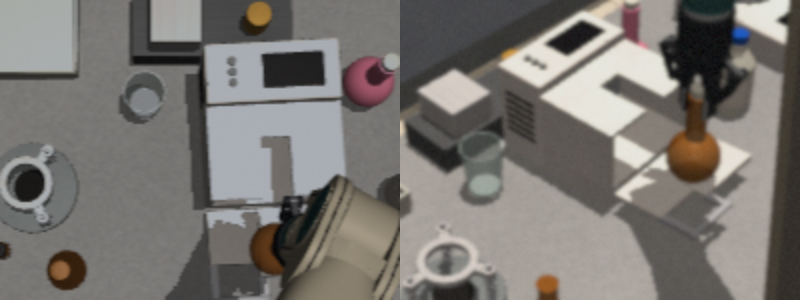

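The flask is clear of the roof, at about (690,150) in the right-hand picture, with the door down. Next I lift and carry it to the cradle.

```bash
python3 -m crank '[[0,0,-0.7,0,0,0],[0,0,-0.7,0,0,0],[0,0,-0.7,0,0,0],[0,0,-0.6,0,0,0],[0.5,0.16,0,0,0,0],[0.9,0.29,0,0,0,0],[0.9,0.29,0,0,0,0],[0.9,0.29,0,0,0,0],[0.9,0.29,0,0,0,0],[0.9,0.29,0,0,0,0],[0.9,0.29,0,0,0,0],[0.9,0.29,0,0,0,0]]'
python3 -m crank '[[0.9,0.29,0,0,0,0],[0.9,0.29,0,0,0,0],[0.9,0.29,0,0,0,0],[0.9,0.29,0,0,0,0],[0.9,0.29,0,0,0,0],[0.9,0.29,0,0,0,0],[0.5,0.16,0,0,0,0],[0,0,0,0,0,0],[0,0,0,0,0,0]]'
python3 - <<'E'
from h import *
to((.604,.194,.26))
d=cam('top');b=cam('side')
for n,x in(('top',d),('side',b)):
    P=pts(x); c=P[(P[...,2]>.08)&(P[...,2]<.105)&(abs(P[...,0]-.604)<.09)&(abs(P[...,1]-.194)<.09)]
    print(n,len(c))
cv2.imwrite('pics/e.png',np.hstack([cv2.resize(d['image'][110:260,120:320],(400,300)),cv2.resize(b['image'][130:280,130:330],(400,300))])[:,:,::-1])
E
```

```text
time: 15.05
tcp_pos: [0.5576, 0.016, 0.2602]
eef_rot: [-0.001, 0.687, 0.727, -0.0]
contact_force: [0.8, -0.2, -4.2]
grip_width: 0.029
grip_force: 50.4
time: 16.18
tcp_pos: [0.6048, 0.1932, 0.2611]
eef_rot: [-0.0, 0.688, 0.726, -0.001]
contact_force: [-0.5, 0.2, -4.0]
grip_width: 0.0297
grip_force: 50.4
tcp [0.6048 0.1932 0.2611] shift [ 0.03 -0.03  0.04] turn [-0.01  0.01  0.01] F [-0.5  0.2 -4. ] grip 50.4 0.0297 t 16.18
top 192
side 387
```

View pics/e.png

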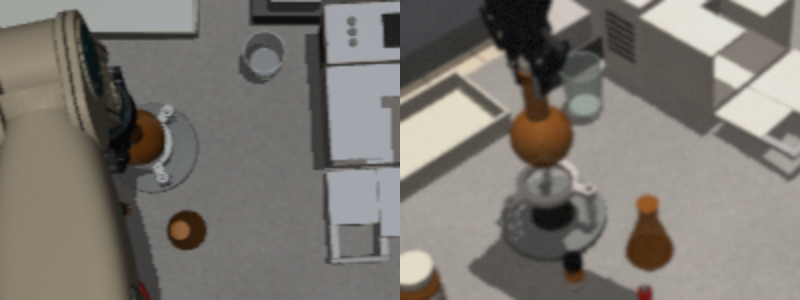

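The flask hangs upright above the ring, with the bulb at (540,135) and the ring at (545,185) on the right. Lowering now.

```bash
python3 -m crank '[[0,0,0.5,0,0,0],[0,0,0.5,0,0,0],[0,0,0.5,0,0,0],[0,0,0.15,0,0,0],[0,0,0,0,0,0]]'
python3 -m crank '[[0,0,0.06,0,0,0],[0,0,0,0,0,0]]'
python3 -m crank '[[0,0,0.06,0,0,0],[0,0,0,0,0,0]]'
```

```text
time: 16.9
tcp_pos: [0.6049, 0.1937, 0.2112]
eef_rot: [-0.0, 0.687, 0.726, -0.001]
contact_force: [-0.5, 1.4, -3.7]
grip_width: 0.029
grip_force: 50.3
time: 17.15
tcp_pos: [0.6056, 0.1939, 0.2107]
eef_rot: [0.0, 0.687, 0.726, 0.0]
contact_force: [-0.2, -0.2, -3.3]
grip_width: 0.0291
grip_force: 50.3
time: 17.4
tcp_pos: [0.6052, 0.1938, 0.2084]
eef_rot: [-0.0, 0.687, 0.726, -0.0]
contact_force: [-0.1, -1.0, -3.0]
grip_width: 0.0294
grip_force: 50.3
```

```bash
python3 -m crank '[[0,0,0.06,0,0,0],[0,0,0,0,0,0]]'
python3 -m crank '[[0,0,0.06,0,0,0],[0,0,0,0,0,0]]'
python3 -m crank '[[0,0,0.06,0,0,0],[0,0,0,0,0,0]]'
```

```text
time: 17.65
tcp_pos: [0.6057, 0.1938, 0.2071]
eef_rot: [0.0, 0.687, 0.726, 0.0]
contact_force: [0.4, -1.0, -0.8]
grip_width: 0.0291
grip_force: 50.8
time: 17.9
tcp_pos: [0.6058, 0.1939, 0.2056]
eef_rot: [0.0, 0.687, 0.726, 0.001]
contact_force: [0.1, 0.1, 1.7]
grip_width: 0.0292
grip_force: 50.9
time: 18.15
tcp_pos: [0.6058, 0.1938, 0.2034]
eef_rot: [0.0, 0.687, 0.726, 0.001]
contact_force: [-0.1, 0.6, 3.0]
grip_width: 0.0291
grip_force: 51.0
```

Contact force shows the flask seated in the ring at TCP z≈0.205. I release it, retreat upward, and go back to the bar.

```bash
python3 -m crank '[[0,0,-0.06,0,0,0],[0,0,0,0,0,0],[0,0,0,0,0,0],[0,0,0,0,0,0],[0,0,0,0,0,0],[0,0,-0.5,0,0,0],[0,0,-0.8,0,0,0],[0,0,-1,0,0,0],[0,0,0,0,0,0]]' 1
python3 -m crank '[[-0.91,-0.564,0,0,0,0],[-0.91,-0.564,0,0,0,0],[-0.91,-0.564,0,0,0,0],[-0.91,-0.564,0,0,0,0],[-0.91,-0.564,0,0,0,0],[-0.91,-0.564,0,0,0,0],[-0.91,-0.564,0,0,0,0],[-0.91,-0.564,0,0,0,0],[-0.91,-0.564,0,0,0,0],[-0.91,-0.564,0,0,0,0],[-0.91,-0.564,0,0,0,0],[-0.91,-0.564,0,0,0,0]]' 0.5
python3 - <<'E'
from h import *
d=cam('top');b=cam('side')
for x in(d,b):
  P=pts(x);c=P[(P[...,2]>.225)&(P[...,2]<.26)&(abs(P[...,0]-.604)<.05)&(abs(P[...,1]-.194)<.05)]
  print('stopper',len(c),c.mean(0) if len(c) else 0,c[:,2].max() if len(c) else 0)
to((.422,-.1442,.0375))
cv2.imwrite('pics/f.png',np.hstack([cv2.resize(d['image'][110:260,120:320],(400,300)),cv2.resize(b['image'][130:280,130:330],(400,300))])[:,:,::-1])
E
```

```text
time: 19.27
tcp_pos: [0.6075, 0.1942, 0.2783]
eef_rot: [0.002, 0.687, 0.726, 0.003]
contact_force: [0.4, 1.0, -0.2]
grip_width: 0.0849
grip_force: 0.0
time: 20.78
tcp_pos: [0.4196, -0.1452, 0.2734]
eef_rot: [-0.0, 0.687, 0.726, -0.0]
contact_force: [0.6, 0.0, 1.0]
grip_width: 0.0425
grip_force: 0.0
stopper 94 [0.605987   0.19114999 0.23827115] 0.2464767856954937
stopper 119 [0.60028897 0.19698358 0.23635293] 0.24487070162042768
tcp [ 0.4192 -0.1461  0.2734] shift [0.06 0.11 7.86] turn [-0.01  0.   -0.03] F [-0.5 -0.4 -0.4] grip 0.0 0.043 t 20.88
```

View pics/f.png

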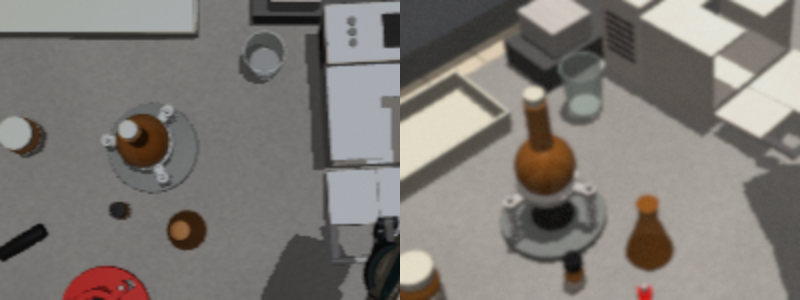

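The flask stands upright in the ring: stopper at (535,97) on the right, top at 0.244, bystanders untouched. Now I grip the bar.

```bash
python3 -m crank '[[0.06,0.11,0,0,0,0.0],[0,0,1,0,0,0],[0,0,1,0,0,0],[0,0,1,0,0,0],[0,0,1,0,0,0],[0,0,1,0,0,0],[0,0,1,0,0,0],[0,0,0.9,0,0,0],[0,0,0.6,0,0,0],[0,0,0.3,0,0,0],[0,0,0,0,0,0]]'
python3 -m crank '[[0,0,0,0,0,0],[0,0,0,0,0,0],[0,0,0,0,0,0],[0,0,0,0,0,0]]' 0 40
python3 -c "
from h import *
to((.422,-.1442,.0375))"
```

```text
time: 22.25
tcp_pos: [0.4238, -0.1418, 0.0394]
eef_rot: [-0.001, 0.687, 0.727, -0.0]
contact_force: [0.8, -0.1, -0.4]
grip_width: 0.0424
grip_force: 0.0
time: 22.75
tcp_pos: [0.4241, -0.1429, 0.0407]
eef_rot: [0.001, 0.687, 0.726, 0.0]
contact_force: [-1.7, 0.7, 7.0]
grip_width: 0.01
grip_force: 39.2
tcp [ 0.4241 -0.1429  0.0407] shift [-0.04 -0.07  0.11] turn [0.01 0.01 0.01] F [-1.7  0.7  7. ] grip 39.2 0.01 t 22.75
```

```bash
python3 -m crank '[[0,0.08,-0.6,0,0,0],[0,0.16,-0.59,0,0,0],[0,0.23,-0.56,0,0,0],[0,0.3,-0.53,0,0,0],[0,0.36,-0.49,0,0,0],[0,0.42,-0.44,0,0,0],[0,0,0,0,0,0]]'
python3 -m crank '[[0,0.47,-0.38,0,0,0],[0,0.51,-0.32,0,0,0],[0,0.55,-0.26,0,0,0],[0,0.58,-0.19,0,0,0],[0,0.6,-0.11,0,0,0],[0,0.61,-0.04,0,0,0],[0,0,0,0,0,0]]'
python3 -c "
from h import *
to((.569,-.136,.172))"
```

```text
time: 23.62
tcp_pos: [0.4657, -0.1405, 0.1366]
eef_rot: [-0.003, 0.688, 0.726, -0.005]
contact_force: [-12.3, -3.1, 12.3]
grip_width: 0.0105
grip_force: 40.0
time: 24.5
tcp_pos: [0.5696, -0.1349, 0.1772]
eef_rot: [0.0, 0.687, 0.726, -0.001]
contact_force: [-5.1, -0.0, 10.5]
grip_width: 0.01
grip_force: 43.6
tcp [ 0.5696 -0.1349  0.1772] shift [-0.04 -0.02  0.17] turn [-0.01  0.01  0.01] F [-5.1 -0.  10.5] grip 43.6 0.01 t 24.5
```

```bash
python3 -m crank '[[0,0.12,0,0,0,0],[0,0,0,0,0,0]]'
python3 -m crank '[[0,0.1,0,0,0,0],[0,0,0,0,0,0]]'
```

```text
time: 24.75
tcp_pos: [0.5697, -0.1349, 0.1772]
eef_rot: [-0.002, 0.688, 0.726, -0.003]
contact_force: [-12.7, -0.4, 15.6]
grip_width: 0.0105
grip_force: 44.1
time: 25.0
tcp_pos: [0.5698, -0.1348, 0.1771]
eef_rot: [-0.004, 0.688, 0.726, -0.005]
contact_force: [-18.8, -1.8, 20.6]
grip_width: 0.0103
grip_force: 44.6
```

```bash
python3 -m crank '[[0,-0.22,0,0,0,0],[0,0,0,0,0,0],[0,0,0,0,0,0],[0,0,0,0,0,0],[0,0,-0.6,0,0,0],[0,0,-0.8,0,0,0],[0,0,-0.8,0,0,0],[0,0,-0.8,0,0,0],[0,0,-0.5,0,0,0],[0,0,0,0,0,0]]' 0.5
python3 -m crank '[[0.8,0,0,0,0,0],[0.8,0,0,0,0,0],[0.8,0,0,0,0,0],[0.8,0,0,0,0,0],[0.8,0,0,0,0,0],[0,0,0,0,0,0]]' 1
python3 - <<'E'
from h import *
d=cam('top');P=pts(d)
m=np.zeros((384,512),bool); m[180:215,270:330]=1
c=P[m&(P[...,2]>.174)&(P[...,2]<.195)]; print('top bar',len(c),np.median(c,0)); print(cv2.minAreaRect(c[:,:2].astype(np.float32)))
b=cam('side');Q=pts(b);m=np.zeros((384,512),bool); m[130:160,280:320]=1
c=Q[m&(Q[...,2]>.168)&(Q[...,2]<.195)&(Q[...,0]<.6)]; print('side bar',len(c),np.median(c,0) if len(c) else 0)
m=np.zeros((384,512),bool);m[185:215,275:360]=1
c=P[m&(P[...,2]>.135)&(P[...,2]<.155)]; print('front edge',c[:,:2].min(0))
to((.606,.194,.28))
E
```

```text
time: 26.25
tcp_pos: [0.5707, -0.1348, 0.2821]
eef_rot: [0.002, 0.687, 0.726, 0.001]
contact_force: [0.3, -0.6, -0.7]
grip_width: 0.0423
grip_force: 0.0
time: 27.0
tcp_pos: [0.5622, -0.0134, 0.2789]
eef_rot: [-0.001, 0.687, 0.727, -0.001]
contact_force: [0.1, 0.5, 0.4]
grip_width: 0.0851
grip_force: 0.0
top bar 128 [ 0.56985058 -0.13717426  0.18346253]
((0.570336639881134, -0.137958824634552), (0.01194150559604168, 0.0888633280992508), 1.823888897895813)
side bar 124 [ 0.56541114 -0.128612    0.18199292]
front edge [ 0.56411147 -0.28969712]
tcp [ 0.5627 -0.0148  0.2793] shift [ 6.87  1.83 -0.03] turn [-0.01  0.    0.01] F [ 0.   0.6 -0.5] grip 0.0 0.0853 t 27.1
```

The door is shut: the bar moved 3 mm beyond its ajar start and stood on its stop. Now regrip the flask.

```bash
python3 -m crank '[[0.86,0.22,0,0,0,0],[0.86,0.23,0,0,0,0],[0.86,0.23,0,0,0,0],[0.86,0.23,0,0,0,0],[0.86,0.23,0,0,0,0],[0.86,0.23,0,0,0,0],[0.86,0.23,0,0,0,0],[0.86,0.23,0,0,0,0],[0,0,0,0,0,0],[0,0,0,0,0,0]]'
python3 -c "
from h import *
to((.606,.194,.205))
d=cam('top');P=pts(d);c=P[(P[...,2]>.238)&(P[...,2]<.25)&(abs(P[...,0]-.604)<.03)&(abs(P[...,1]-.194)<.03)];print(len(c),c.mean(0) if len(c) else 0)"
```

```text
time: 28.35
tcp_pos: [0.6066, 0.1933, 0.2797]
eef_rot: [-0.0, 0.688, 0.726, -0.001]
contact_force: [-0.4, -0.3, 0.0]
grip_width: 0.0855
grip_force: 0.0
tcp [0.6066 0.1933 0.2797] shift [ 0.02 -0.02  2.49] turn [-0.01  0.01  0.  ] F [-0.4 -0.3  0. ] grip 0.0 0.0855 t 28.35
31 [0.60389751 0.18667007 0.24131335]
```

```bash
python3 -m crank '[[0,0,0.5,0,0,0],[0,0,0.6,0,0,0],[0,0,0.6,0,0,0],[0,0,0.5,0,0,0],[0,0,0.25,0,0,0],[0,0,0,0,0,0],[0,0,0,0,0,0]]'
python3 -m crank '[[0,0,0,0,0,0],[0,0,0,0,0,0],[0,0,0,0,0,0],[0,0,0,0,0,0],[0,0,0,0,0,0]]' 0 70
python3 -m crank '[[0,0,0.1,0,0,0],[0,0,0.1,0,0,0],[0,0,0,0,0,0]]'
```

```text
time: 29.28
tcp_pos: [0.6071, 0.1946, 0.2074]
eef_rot: [0.0, 0.687, 0.726, 0.001]
contact_force: [-0.6, -0.6, 0.1]
grip_width: 0.0856
grip_force: 0.0
time: 29.9
tcp_pos: [0.6064, 0.1944, 0.2068]
eef_rot: [-0.0, 0.687, 0.726, -0.0]
contact_force: [-1.6, 0.5, 1.4]
grip_width: 0.0287
grip_force: 68.8
time: 30.28
tcp_pos: [0.6064, 0.1945, 0.2005]
eef_rot: [-0.0, 0.687, 0.726, -0.0]
contact_force: [-1.8, -0.6, 3.5]
grip_width: 0.0289
grip_force: 69.0
```

```bash
python3 -m crank '[[0,0,0.1,0,0,0],[0,0,0.1,0,0,0],[0,0,0.1,0,0,0],[0,0,0.1,0,0,0],[0,0,0,0,0,0]]'
python3 -m crank '[[0,0,0.1,0,0,0],[0,0,0,0,0,0],[0,0,0,0,0,0]]'
python3 -m crank '[[0,0,0.06,0,0,0],[0,0,0,0,0,0],[0,0,0,0,0,0]]'
```

```text
time: 30.9
tcp_pos: [0.6065, 0.1945, 0.1891]
eef_rot: [0.0, 0.687, 0.726, 0.0]
contact_force: [-3.7, 0.1, 8.4]
grip_width: 0.0293
grip_force: 69.5
time: 31.28
tcp_pos: [0.6066, 0.1945, 0.1866]
eef_rot: [0.0, 0.687, 0.726, 0.0]
contact_force: [-3.2, -0.7, 8.9]
grip_width: 0.0289
grip_force: 69.7
time: 31.65
tcp_pos: [0.6066, 0.1945, 0.185]
eef_rot: [0.0, 0.687, 0.726, 0.0]
contact_force: [-3.0, -1.3, 9.5]
grip_width: 0.0288
grip_force: 69.7
```

```bash
for i in 1 2; do python3 -m crank '[[0,0,0.06,0,0,0],[0,0,0,0,0,0],[0,0,0,0,0,0]]' | grep -E 'tcp|force'; done
python3 -c "
from h import *
for n in('top','side'):
  x=cam(n);P=pts(x);r=np.hypot(P[...,0]-.604,P[...,1]-.194)
  c=P[(P[...,2]>.045)&(P[...,2]<.1)&(r<.044)&(r>.034)&(x['image'].min(-1)>110)];print(n,len(c),np.percentile(c[:,2],[25,50,75,95]))"
```

```text
tcp_pos: [0.6066, 0.1945, 0.1833]
contact_force: [-4.0, -0.5, 9.9]
grip_force: 69.7
tcp_pos: [0.6066, 0.1945, 0.1819]
contact_force: [-3.7, -1.2, 11.2]
grip_force: 70.2
top 28 [0.05699041 0.05827525 0.06055998 0.06400001]
side 45 [0.05951514 0.06087989 0.06316618 0.08416547]
```

```bash
for i in 1 2; do python3 -m crank '[[0,0,0.05,0,0,0],[0,0,0,0,0,0],[0,0,0,0,0,0]]' | grep -E 'tcp|force'; done
```

```text
tcp_pos: [0.6068, 0.1946, 0.1818]
contact_force: [-5.7, -0.9, 16.4]
grip_force: 71.0
tcp_pos: [0.6069, 0.1947, 0.1817]
contact_force: [-7.4, -2.7, 21.2]
grip_force: 71.7
```

The ring is on its stop: TCP no longer moves while the force climbs. I ease off to a light hold and check.

```bash
python3 -m crank '[[0,0,-0.06,0,0,0],[0,0,0,0,0,0],[0,0,0,0,0,0],[0,0,0,0,0,0]]'
python3 -c "
from h import *
d=cam('top');b=cam('side')
P=pts(b)
cv2.imwrite('pics/g.png',np.hstack([cv2.resize(d['image'][90:290,120:380],(400,300)),cv2.resize(b['image'][90:290,130:390],(400,300))])[:,:,::-1])"
```

```text
time: 33.75
tcp_pos: [0.6068, 0.1946, 0.1818]
eef_rot: [0.0, 0.687, 0.726, 0.001]
contact_force: [-5.0, -0.5, 15.2]
grip_width: 0.029
grip_force: 70.3
```

View pics/g.png

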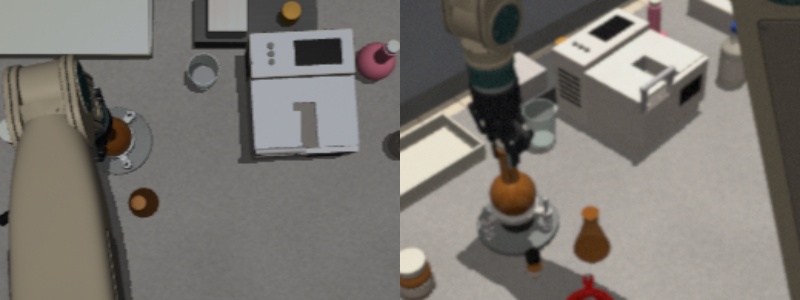

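The door is shut, the flask at (512,190) is upright with its ring down, and the bystanders are in place. Handing in.

```bash
python3 -c "
from h import *
print(workorder.sign_off())"
```

```text
the job is handed in; nothing more can be done
None
```

The job is handed in at about 34 s: the flask stands in the cradle with the ring on its stop, still gripped and pressed at about 15 N, the bay door is shut, and the bystanders visible in the final pictures stand where they were.

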